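# Strip the spacer sleeve from the strip cutter

## Task

The strip cutter is being taken apart for washing: slide the blue spacer sleeve along the shaft and off its free end, gently and without straining the shaft, which sits a little askew in its bearing. Then set the sleeve down flat in the empty compartment of the wash tray without dropping it, let go, and leave everything else where it is.

Things in the scene. Friction and masses are not known exactly. Their poses are not given: they have to be found in the camera images.
- machine: Strip-cutter drive head fixed to the table: white housing 200 x 160 x 200 mm high with an aluminium nose 70 mm wide, its top 144 mm above the table. Origin on the table under the housing's front face, z up; -x is the way the nose and the shaft point. The nose ends at x = -90 mm. A roughly level square steel shaft, 16 x 16 mm, centre line 120 mm up, sticks out 180 mm beyond the nose.
- nose (a point): Centre of the nose's end face, 120 mm above the table, machine's axes. The straight shaft is fixed askew: it passes exactly through the point 30 mm in front of here (-x), but points up to 0.12 rad (7 degrees) to either side and up to 0.05 rad up or down of the machine's -x; how much is not known. It does not give. Once on the move, the sleeve must press on it with less than 10 N.
- shaft_end (a point): Where the shaft's free end would be if the shaft were true: 180 mm from point nose along the machine's -x, 120 mm up, machine's axes. The real end lies up to 18 mm to either side and 8 mm above or below. Nothing retains the end; the sleeve is clear once its centre is more than 17 mm past it along -x.
- sleeve_centre (a point): Centre of the blue nylon spacer sleeve: square tube 30 mm long (x, along the shaft), 37 x 37 mm outside, bore 21 x 21 mm, so 2.5 mm play all round when centred; about 120 g. Starts about 30 mm in front of the nose, hanging by its bore's roof, centre about 117.5 mm up. Its loose fit lets it lie turned from the shaft. z up; pinch the flat sides at y = +-18.5 mm from above.
- tray: Aluminium wash tray fixed to the table, 190 mm (its x) x 300 mm (its y) x 28 mm high, walls 4 mm, floor 4 mm thick. Origin under its centre, z up. A divider 22 mm high, 4 mm thick, along x at y = 0 makes two compartments: the one at +y is empty (inside 182 x 144 mm, centre at y = +74 mm), the one at -y holds the two steel cutter wheels.
- wheel_a: Steel cutter wheel (ring) 48 mm across, 10 mm high, in the tray's -y compartment; leave alone. Origin at its underside centre.
- wheel_b: A second such steel cutter wheel in the same compartment; leave alone.
- cake_lilac: Lilac cake, 100 mm across and 74 mm high, on a 130 mm gold board, far side of the table; leave alone. Origin at underside centre.
- cake_choc: Chocolate cake, 90 mm across and 64 mm high, on a 120 mm gold board; leave alone. Origin at underside centre.
- bottle_pink: Pink colour bottle, 36 mm across, 110 mm high, standing; leave alone. Origin at underside centre.
- bottle_green: Green colour bottle, 36 mm across, 110 mm high, standing; leave alone. Origin at underside centre.
- sprinkles: Jar of sprinkles with red lid, 72 mm across, 100 mm high; leave alone. Origin at underside centre.
- brush: Pastry brush lying on the table; leave alone.
Not all that is in view belongs to the job. Leave any pink look-alike of the part that bears sleeve_centre alone.

How it is judged:
By the outcome, as a careful person would: the job done as asked, in the order asked, and still so for the second after the job is handed in, with the robot touching nothing.
It also fails if it takes over 64 s, if anything falls off the work surface, if the arm or the gripper's body presses on something with over 40 N, if the wrist force passes 120 N, or if a joint passes its speed limit or range.

## Robot

A 6-joint arm with a two-finger parallel gripper is mounted at the origin on the work surface. World frame = base frame: x ahead of the robot, y to its left, z up, the work surface at z = 0. Lengths are in m, angles in rad, forces in N, time in s.
With the tool pointing down it reaches from about 0.325 to 0.9 m from the base axis. Payload 6.1 kg.
Tool frame: the origin (TCP) lies on the mounting face of the last link; the fingertips stand 173 mm ahead of it and the grasp point (between the pads) lies 155 mm ahead of it (grip_depth is the distance from the TCP to the grasp point, in m); z points along the fingers, y is the line along which they close (so a half turn about z gives the same grasp; the last joint's range is limited). The gripper opens to 85 mm and grips with 20 to 120 N. Pads are 22 mm wide; open, the fingers measure 114 mm over their backs; the gripper's body (76 mm by 85 mm) begins 54 mm behind the grasp point. The pads swing forward as they close: fully open they stand 13 mm farther back than shut.
Start: joints at [-1.253, 0.22, 1.526, -0, 1.395, -0.126], TCP at [0.268, -0.564, 0.405] pointing down, gripper open.
Joint ranges: [-2.98, 2.98], [-0.91, 2.08], [0.09, 2.57], [-1.24, 4.39], [0.2, 2.65], [-2.68, 2.68]. Speed limits (rad/s): [2.57, 2.57, 3.01, 3.14, 3.14, 3.14].

## Interface

Orientations are given as a unit quaternion [x, y, z, w].
In Python, from plant import * gives the robot as it stands.
- The arm moves only by the tool apply_moves, never from a script. Its argument "moves" is a list of rows, each an object with "dp": the shift along the tool's x, y, z in m, a list of three; "angular": the turn, a rotation vector about the tool's x, y, z in degrees, a list of three. In form: [{"dp": [tx, ty, tz], "angular": [ax, ay, az]}, ...]. A call has 1 to 8 rows; each row is the pose to reach, as a shift and turn from the pose commanded when the call began, along the tool's axes at that moment; what a row does not reach only later rows make up. A row lasts 1/8 s, in which the tool goes at most 62.5 mm and 10.7 degrees, less where a joint would pass 70% of its speed; a pose out of reach is approached as far as the arm can. A call with a gripper value outside its range is refused whole. "grip" is the finger opening in m, from 0 to 0.0854, set as the call begins (left out, the last holds). The fingers move at their own pace and stop on an object; "grip_force" is the grip in N (left out, the last holds). Time passes only in rows, so rows that repeat a pose let the fingers close. It gives the time, the measured TCP pose, the force, the opening and the grip force at its end, in the units of the state.
- get_obs(): the state, without advancing time (a new reading comes with each control period).
- read_camera(name): name is "scene" or "side" or "wrist"; returns (picture, depth): 400x640x3 uint8, red, green, blue; 400x640 float32, m along the optical axis (not along the pixel's ray), 0 where there is no reading.
- camera_params(name): a dict with "fovy" (degrees; the focal length in pixels is half the picture's height over the tangent of half this angle, whatever the lens; pixels are square), "cx", "cy" (the principal point, pixels), "k1" (the pictures are not rectified: a ray, as slopes to the right and down, at radius r is drawn at 1 + k1 r^2 times it, then the intrinsics apply), "rvec" (rotation vector, rad) and "tvec" (3), from world to camera coordinates, as OpenCV has them; the wrist camera has in their place "tool_from_camera" (4x4, takes a point from camera to tool coordinates, whose origin is the TCP and whose axes are the flange's). Camera axes: x right, y down, z forward; pixel columns grow to the right and rows downward; lengths in m; the calibration is good to about 2 mm. A picture is of the moment at which its call begins: read the wrist's pose just before it. camera_params takes no time and is no camera call.
- sign_off(): hands the job in; it is judged then, once.
The state is a dict: "time": time; "q": joint angles; "joint_velocities": joint speeds; "joint_torque": joint torques, N m; "tcp_pos": TCP position; "ee_rot": TCP orientation; "wrist_force": force on the tool from outside, world axes, zero at the start; "torque": the same for the moment, N m; "width": finger opening in m; "grip_force": force on a finger pad.
Only numpy, scipy, OpenCV 4.12 (cv2) and the standard library are available. Lean on these libraries where they do the work, as an engineer would, in place of code of your own. Each camera call takes 0.05 s, during which the arm holds its last target. There are 200 camera calls.

## Working session

There is one attempt and no reset: what is moved stays moved. The work goes in short steps, Python scripts to look and compute and a tool call to move; the robot and the scene stay as the last step left them, time stands still between calls to the robot, and variables do not carry over. Pictures are saved under pics/ and viewed, at most 10 in all, crops included, and the job is handed in when it is done.

Besides the shell and the picture viewer there is one more tool, called by a JSON object that holds its "op" and its "data", one argument or row to a line. apply_moves: Moves the arm, as the interface text tells. Its arguments: {"type":"object","properties":{"moves":{"type":"array"},"grip":{"type":"number"},"grip_force":{"type":"number"}},"required":["moves"]}

```bash
mkdir -p pics; ls
python3 - <<'E'
from plant import *
import cv2, numpy as np
o=get_obs();print({k:np.round(v,3) for k,v in o.items()})
for n in("scene","side","wrist"):
    p,d=read_camera(n);np.savez(f"pics/{n}0.npz",p=p,d=d);cv2.imwrite(f"pics/{n}0.png",p[:,:,::-1]);print(n,camera_params(n))
a=[cv2.imread(f"pics/{n}0.png") for n in("scene","side")]
E
```

```text
pics
{'time': np.float64(0.0), 'q': array([-1.253,  0.221,  1.528, -0.   ,  1.395, -0.126]), 'joint_velocities': array([-0.001, -0.001, -0.001,  0.   , -0.002, -0.   ]), 'joint_torque': array([ 1.0000e-03, -4.9690e+01, -3.8939e+01, -0.0000e+00,  1.1000e-02,
        0.0000e+00]), 'tcp_pos': array([ 0.268, -0.564,  0.404]), 'ee_rot': array([ 0.975,  0.22 , -0.   , -0.001]), 'wrist_force': array([-0.439,  0.752,  0.915]), 'torque': array([-0.025,  0.068,  0.027]), 'grip_force': np.float64(0.0), 'width': np.float64(0.085)}
scene {'fovy': 52.98334361282014, 'cx': 323.94788849174654, 'cy': 197.03642186465126, 'k1': 0.013223194059371668, 'rvec': array([ 2.00910543,  1.66195836, -0.54226447]), 'tvec': array([-0.10351163, -0.39350558,  1.45274152])}
side {'fovy': 50.37822899547745, 'cx': 323.02132436408107, 'cy': 198.08755356966753, 'k1': 0.02195606100105354, 'rvec': array([ 0.64258152, -2.64155532,  1.18414732]), 'tvec': array([0.49496244, 0.25431491, 1.21115245])}
wrist {'fovy': 67.56784509982494, 'cx': 320.9542402591476, 'cy': 200.73943002494843, 'k1': -0.002328359109534098, 'tool_from_camera': array([[-2.89304624e-04, -9.62704135e-01, -2.70556214e-01,
         6.89687740e-02],
       [ 9.99999773e-01, -4.42934519e-04,  5.06772080e-04,
         5.58177480e-04],
       [-6.07710264e-04, -2.70556006e-01,  9.62704045e-01,
         3.10994323e-02],
       [ 0.00000000e+00,  0.00000000e+00,  0.00000000e+00,
         1.00000000e+00]])}
```

View pics/scene0.png

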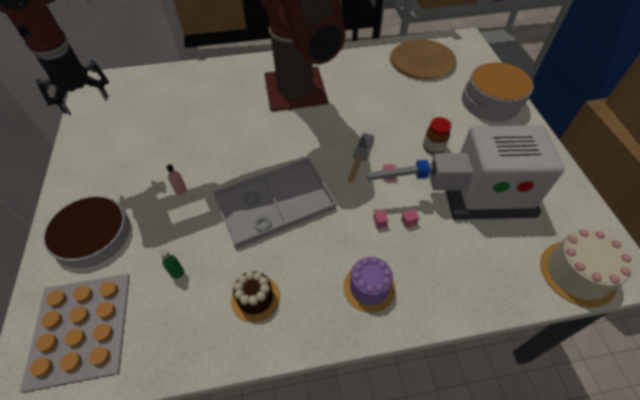

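View pics/side0.png

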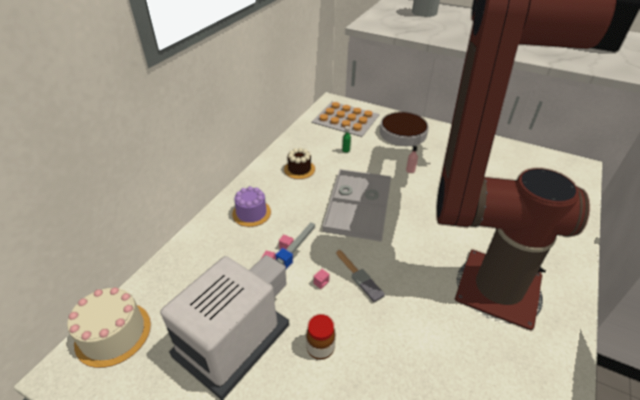

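The scene view shows the blue sleeve at (423,169) and the shaft's free end near (369,176). The pink look-alikes lie at (390,171), (381,218) and (410,217). The tray is around (275,200), with wheels at (252,198) and (263,223), so the compartment towards the machine, (300,190), is empty. In the side view the sleeve is at (285,258).

Things that could be taken for the target are the three pink blocks on the table. The blue one on the shaft is the sleeve.

```bash
cat > h.py <<'E'
import numpy as np, cv2
from scipy.spatial.transform import Rotation as R
from plant import *
def cam(n,o=None):
    c=camera_params(n); f=200/np.tan(np.radians(c["fovy"])/2)
    if n=="wrist":
        T=np.eye(4);T[:3,:3]=R.from_quat(o["ee_rot"]).as_matrix();T[:3,3]=o["tcp_pos"];T=T@c["tool_from_camera"]
        A,t=T[:3,:3],T[:3,3]
    else:
        A=R.from_rotvec(c["rvec"]).as_matrix().T; t=-A@c["tvec"]
    return A,t,f,c
def rays(n,uv,o=None):
    A,t,f,c=cam(n,o); K=np.array([[f,0,c["cx"]],[0,f,c["cy"]],[0,0,1]])
    s=cv2.undistortPoints(np.float64(uv).reshape(-1,1,2),K,np.array([c["k1"],0,0,0,0.]))[:,0]
    return t,np.c_[s,np.ones(len(s))]@A.T
def plane(n,uv,z,o=None):
    t,r=rays(n,uv,o); return t+r*((z-t[2])/r[:,2])[:,None]
def cloud(n,d,mask,o=None):
    v,u=np.nonzero(mask&(d>0)); t,r=rays(n,np.c_[u,v],o); return t+r*d[v,u][:,None],np.c_[u,v]
def tri(n1,p1,n2,p2):
    a,r=rays(n1,[p1]);b,s=rays(n2,[p2]);r=r[0];s=s[0]
    k=np.linalg.lstsq(np.c_[r,-s],b-a,rcond=None)[0];P=a+k[0]*r;Q=b+k[1]*s
    return (P+Q)/2,np.linalg.norm(P-Q)
def blue(p):
    h=cv2.cvtColor(p,cv2.COLOR_RGB2HSV); return (h[...,0]>105)&(h[...,0]<125)&(h[...,1]>150)&(h[...,2]>50)
E
python3 - <<'E'
from h import *
np.set_printoptions(precision=4,suppress=True)
for n,roi in(("scene",(400,150,450,190)),("side",(265,240,305,280))):
    z=np.load(f"pics/{n}0.npz");p,d=z["p"],z["d"];m=blue(p);k=np.zeros_like(m);k[roi[1]:roi[3],roi[0]:roi[2]]=1
    P,uv=cloud(n,d,m&k);print(n,len(P),uv.mean(0),P.mean(0),np.percentile(P,[5,95],axis=0))
    A=np.ones_like(m);P,uv=cloud(n,d,A)
    # things at heights
    s=(P[:,2]>.15)&(P[:,2]<.25)&(P[:,0]>.3)
    q=P[(P[:,2]>.19)&(P[:,2]<.21)&(P[:,0]>.3)]
    if len(q): print("housing top rect",cv2.minAreaRect(np.float32(q[:,:2])),len(q))
print(tri("scene",(423,169),"side",(285,258)))
print("shaft end tri",tri("scene",(369,176),"side",(313,226)))
# tray rim: scene corners
print("tray", plane("scene",[(214,190),(304,159),(336,205),(237,243)],.028), "side",plane("side",[(338,171),(395,176),(384,241),(322,231)],.028))
s=cv2.imread("pics/scene0.png");c=s[130:260,200:480];cv2.imwrite("pics/c1.png",cv2.resize(c,None,fx=2.85,fy=2.85,interpolation=2))
s=cv2.imread("pics/side0.png");c=s[150:310,250:410];cv2.imwrite("pics/c2.png",cv2.resize(c,None,fx=3.75,fy=3.75,interpolation=2))
E
```

```text
scene 163 [422.681  168.4601] [0.5471 0.2672 0.1297] [[0.5273 0.2548 0.1128]
 [0.5596 0.2797 0.1367]]
housing top rect ((0.5749407410621643, 0.4865795969963074), (0.19687968492507935, 0.16241084039211273), 80.70835876464844) 3717
side 149 [284.9195 256.3826] [0.5293 0.2755 0.1329] [[0.5147 0.2615 0.1173]
 [0.5476 0.2891 0.1381]]
housing top rect ((0.924426257610321, -0.5788768529891968), (1.0259923934936523, 2.356020450592041), 0.10837781429290771) 7541
(array([0.5361, 0.2714, 0.1164]), np.float64(0.0069836119858066046))
shaft end tri (array([0.528, 0.126, 0.11 ]), np.float64(0.004697484278395233))
tray [[ 0.4334 -0.2967  0.028 ]
 [ 0.3658 -0.0256  0.028 ]
 [ 0.5503  0.0351  0.028 ]
 [ 0.6197 -0.2428  0.028 ]] side [[ 0.6149 -0.2369  0.028 ]
 [ 0.4207 -0.3075  0.028 ]
 [ 0.3427  0.0082  0.028 ]
 [ 0.5293  0.0591  0.028 ]]
```

View pics/c1.png

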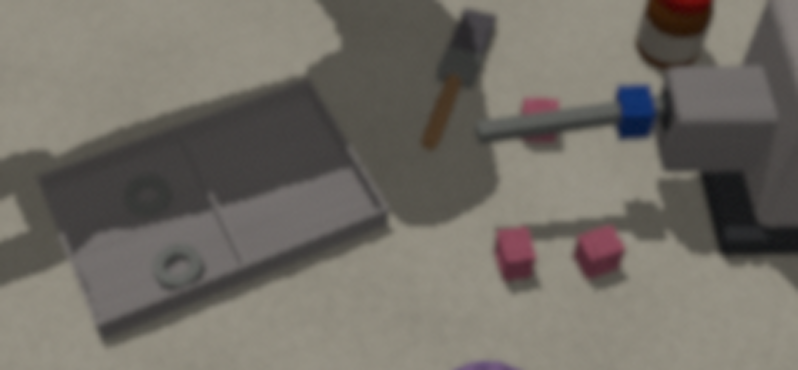

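The crop shows one blue sleeve on the shaft beside the nose, and the pink blocks lie on the table, so the choice stands. The housing rectangle puts the nose end near (0.544, 0.299), the sleeve near (0.539, 0.269) and the machine yaw at about 80.7°. Next I'll move over the shaft for a closer look.

{"op": "apply_moves", "data": {
  "moves": [
    {"dp": [0.04, -0.04, 0], "angular": [0, 0, -5]},
    {"dp": [0.08, -0.081, 0], "angular": [0, 0, -9]},
    {"dp": [0.12, -0.121, 0], "angular": [0, 0, -13]},
    {"dp": [0.16, -0.161, 0], "angular": [0, 0, -17]},
    {"dp": [0.2, -0.202, 0], "angular": [0, 0, -21]},
    {"dp": [0.24, -0.242, 0], "angular": [0, 0, -25]},
    {"dp": [0.28, -0.282, 0], "angular": [0, 0, -29]},
    {"dp": [0.32, -0.323, 0], "angular": [0, 0, -33]}
  ]
}}

```text
time: 1.15
tcp_pos: [0.4188, -0.1335, 0.4047]
ee_rot: [0.872, 0.489, 0.0, 0.0]
wrist_force: [0.6, -0.7, -0.7]
width: 0.0856
grip_force: 0.0
```

```bash
cat >> h.py <<'E'
def rel(pos,yaw,o=None,tilt=0):
    """move (tool axes) from measured pose to tool-down pose at pos with tool x at yaw (deg)"""
    o=o or get_obs();a=R.from_quat(o["ee_rot"])
    b=R.from_euler("z",yaw,degrees=True)*R.from_euler("x",180,degrees=True)*R.from_euler("y",tilt,degrees=True)
    print("dp",np.round(a.inv().apply(np.array(pos)-o["tcp_pos"]),4),"ang",np.round(np.degrees((a.inv()*b).as_rotvec()),2),"tcp",np.round(o["tcp_pos"],4),"t",o["time"])
E
python3 - <<'E'
from h import *
rel([.535,.2,.42],83)
E
```

```text
dp [ 0.3452 -0.075  -0.0153] ang [ 2.000e-02 -0.000e+00 -2.446e+01] tcp [ 0.4188 -0.1335  0.4047] t 1.15
```

{"op": "apply_moves", "data": {
  "moves": [
    {"dp": [0.05, -0.011, -0.003], "angular": [0, 0, -4]},
    {"dp": [0.1, -0.022, -0.005], "angular": [0, 0, -8]},
    {"dp": [0.15, -0.033, -0.007], "angular": [0, 0, -12]},
    {"dp": [0.2, -0.044, -0.01], "angular": [0, 0, -16]},
    {"dp": [0.25, -0.055, -0.012], "angular": [0, 0, -20]},
    {"dp": [0.3, -0.066, -0.014], "angular": [0, 0, -24.5]},
    {"dp": [0.345, -0.075, -0.015], "angular": [0, 0, -24.5]},
    {"dp": [0.345, -0.075, -0.015], "angular": [0, 0, -24.5]}
  ]
}}

```text
time: 2.15
tcp_pos: [0.5356, 0.2005, 0.4191]
ee_rot: [0.748, 0.664, -0.0, -0.0]
wrist_force: [0.1, 1.0, -0.6]
width: 0.0856
grip_force: 0.0
```

Run:
```python
from h import *
o=get_obs();print(o["tcp_pos"],o["wrist_force"],o["joint_velocities"].round(3))
p,d=read_camera("wrist");np.savez("pics/w1.npz",p=p,d=d,**{k:o[k] for k in("tcp_pos","ee_rot")});cv2.imwrite("pics/w1.png",p[:,:,::-1])
```

```text
[0.53560158 0.20048271 0.41906957] [ 0.10142923  0.96307253 -0.56064307] [-0.048 -0.031  0.043 -0.027  0.014 -0.029]
```

View pics/w1.png

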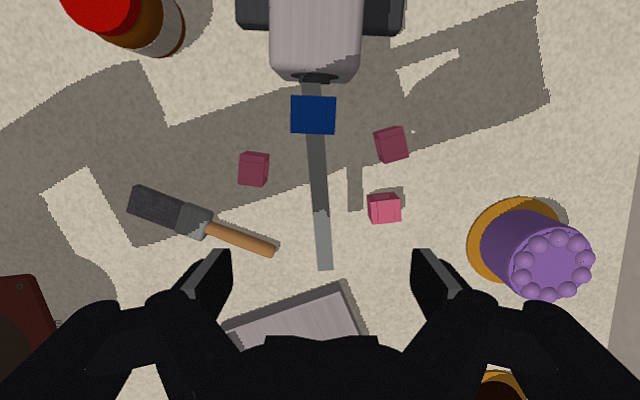

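The wrist view shows the blue sleeve at (313,115), with corners (291,95) to (336,134). The shaft runs from (312,85) to its end at (325,270). The pink blocks are at (254,169), (391,145) and (384,208), all on the table.

```bash
cat > m.py <<'E'
from h import *
np.set_printoptions(precision=4,suppress=True)
z=np.load("pics/w1.npz");p,d=z["p"],z["d"];o=z
M=np.zeros(d.shape,bool);M[140:280,295:340]=1
P,uv=cloud("wrist",d,M,o);s=(P[:,2]>.1)&(P[:,2]<.16);P,uv=P[s],uv[s];print(len(P),P.min(0),P.max(0),np.median(P[:,2]))
# centre per row (edges), skip sides: take top points only
rows=[];
for v in range(142,268,4):
    q=P[uv[:,1]==v]
    if len(q)>5: rows.append(np.r_[q[:,:2].mean(0),np.median(q[:,2]),len(q),np.ptp(q[:,:2],axis=0)])
rows=np.array(rows);print(rows[::5])
c=rows[:,:3].mean(0);w=np.linalg.svd(rows[:,:3]-c)[2][0];w*=-np.sign(w[1])
print("c",c,"dir",w,"yaw +x",np.degrees(np.arctan2(-w[1],-w[0])),"pitch (up along -x)",np.arcsin(w[2]),"resid",np.std(rows[:,:3]-c-((rows[:,:3]-c)@w)[:,None]*w,axis=0))
e=P[(uv[:,1]>=262)];t=((P-c)@w);print("end", c+w*np.percentile(t,99.7))
m=blue(p);m[:80]=0;m[150:]=0;m[:,:280]=0;m[:,350:]=0
B,uvb=cloud("wrist",d,m,o);print("sleeve",len(B),B.mean(0),np.percentile(B,[2,50,98],axis=0))
top=B[abs(B[:,2]-np.median(B[:,2]))<.006];r=cv2.minAreaRect(np.float32(top[:,:2]));print("rect",r)
print("offset of sleeve from shaft line", np.cross(w[:2]/np.linalg.norm(w[:2]),np.array(r[0])-c[:2]))
n=np.ones(d.shape,bool);n[85:,:]=0;n[:,:265]=0;n[:,365:]=0
N,_=cloud("wrist",d,n,o);q=N[abs(N[:,2]-.144)<.008];print("nose",len(q),cv2.minAreaRect(np.float32(q[:,:2])),np.median(q[:,2]))
E
python3 m.py
```

```text
2265 [0.5228 0.1226 0.1198] [0.5443 0.2507 0.1289] 0.12423640248571749
[[ 0.5366  0.248   0.1266 19.      0.0154  0.0018]
 [ 0.5358  0.2306  0.1258 18.      0.0147  0.002 ]
 [ 0.5344  0.2126  0.1251 18.      0.0152  0.0016]
 [ 0.5339  0.1936  0.1243 18.      0.0155  0.0019]
 [ 0.5329  0.1738  0.1234 17.      0.0149  0.0016]
 [ 0.5323  0.1531  0.1226 17.      0.0152  0.0024]
 [ 0.5313  0.1315  0.1218 16.      0.0146  0.002 ]]
c [0.5337 0.1902 0.1242] dir [-0.046  -0.998  -0.0425] yaw +x 87.36062944187249 pitch (up along -x) -0.04252807127788113 resid [0.0002 0.     0.0002]
end [0.5306 0.1229 0.1213]
sleeve 1645 [0.5378 0.2708 0.1355] [[0.5204 0.256  0.1339]
 [0.5378 0.2709 0.1355]
 [0.5552 0.2851 0.1372]]
rect ((0.5378209948539734, 0.2705097794532776), (0.02940960042178631, 0.03566969186067581), 80.84724426269531)
offset of sleeve from shaft line 0.00037387998015283143
nose 6723 ((0.5465250015258789, 0.3253438472747803), (0.05007028952240944, 0.07069704681634903), 82.6154556274414) 0.1433664304834989m.py:18: DeprecationWarning: Arrays of 2-dimensional vectors are deprecated. Use arrays of 3-dimensional vectors instead. (deprecated in NumPy 2.0)
  print("offset of sleeve from shaft line", np.cross(w[:2]/np.linalg.norm(w[:2]),np.array(r[0])-c[:2]))
```

Run:
```python
from h import *
rel([.5375,.2639,.274],87.36,tilt=2.44)
```

```text
dp [ 0.0647 -0.0055  0.1449] ang [ 0.02  2.47 -4.29] tcp [0.5353 0.1991 0.4189] t 2.2
```

{"op": "apply_moves", "data": {
  "moves": [
    {"dp": [0.0325, -0.003, 0], "angular": [0, 1.2, -2.1]},
    {"dp": [0.0647, -0.0055, 0.02], "angular": [0, 2.47, -4.29]},
    {"dp": [0.0647, -0.0055, 0.05], "angular": [0, 2.47, -4.29]},
    {"dp": [0.0647, -0.0055, 0.08], "angular": [0, 2.47, -4.29]},
    {"dp": [0.0647, -0.0055, 0.09], "angular": [0, 2.47, -4.29]},
    {"dp": [0.0647, -0.0055, 0.09], "angular": [0, 2.47, -4.29]}
  ],
  "grip": 0.065
}}

```text
time: 2.95
tcp_pos: [0.5378, 0.2619, 0.3294]
ee_rot: [0.724, 0.689, 0.016, -0.014]
wrist_force: [-0.0, 0.2, -0.1]
width: 0.0648
grip_force: 0.0
```

Run:
```python
from h import *
o=get_obs();rel([.5375,.2639,.274],87.36,o,tilt=2.44)
p,d=read_camera("wrist");np.savez("pics/w2.npz",p=p,d=d,**{k:o[k] for k in("tcp_pos","ee_rot")});cv2.imwrite("pics/w2.png",p[:,:,::-1])
```

```text
dp [-0.0004 -0.0005  0.0555] ang [ 0.04  0.   -0.2 ] tcp [0.5378 0.2619 0.3294] t 2.95
```

View pics/w2.png

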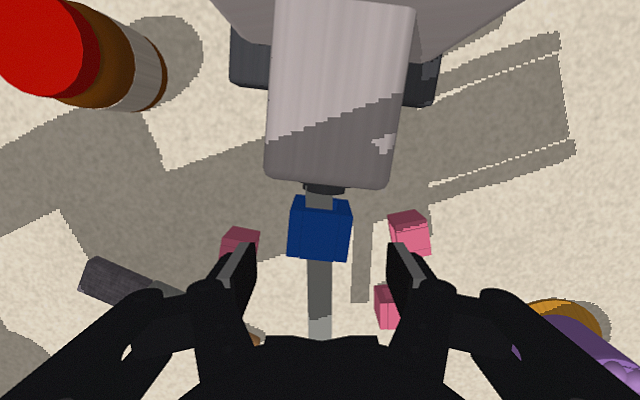

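The wrist view shows the sleeve at (320,228), between the fingertips at columns 245 and 397, so it is centred. I'll re-measure from this distance.

```bash
cat > m2.py <<'E'
import sys
from h import *
np.set_printoptions(precision=4,suppress=True)
# sleeve and shaft in tool coordinates, so results are relative to gripper
def measure(z,vs):
    p,d=z["p"],z["d"];I={"tcp_pos":np.zeros(3),"ee_rot":[0,0,0,1]}
    m=blue(p);B,uv=cloud("wrist",d,m,I)
    k=abs(B[:,2]-np.percentile(B[:,2],3))<.004;T=B[k]
    T=T[abs(T[:,0]-np.median(T[:,0]))<.03];r=cv2.minAreaRect(np.float32(T[:,:2]))
    c=np.linalg.lstsq(np.c_[T[:,:2]-r[0],np.ones(len(T))],T[:,2],rcond=None)[0]
    print("sleeve top(tool)",r,"z",c[2],"slope dz/dx",c[0],len(T))
    M=np.zeros(d.shape,bool);M[vs[0]:vs[1],vs[2]:vs[3]]=1
    P,uv=cloud("wrist",d,M&~blue(p),I);s=(abs(P[:,2]-c[2]-.009)<.007)&(abs(P[:,1]-r[0][1])<.02);P,uv=P[s],uv[s]
    rows=np.array([[*P[uv[:,1]==v].mean(0),np.ptp(P[uv[:,1]==v][:,1])] for v in np.unique(uv[:,1])])
    fy=np.polyfit(rows[:,0],rows[:,1],1);fz=np.polyfit(rows[:,0],rows[:,2],1)
    x=r[0][0];print("shaft at sleeve: y",np.polyval(fy,x),"ztop",np.polyval(fz,x),"yaw deg",np.degrees(fy[0]),"dz/dx",fz[0],"width",np.median(rows[:,3]),len(rows))
    print("lateral off",r[0][1]-np.polyval(fy,x),"vert gap (8 hang,10.5 centred,13 low)",1e3*(np.polyval(fz,x)-c[2]))
if __name__=="__main__": measure(np.load(sys.argv[1]),[int(a) for a in sys.argv[2:6]])
E
python3 m2.py pics/w2.npz 265 335 295 345
```

```text
sleeve top(tool) ((0.0006207982078194618, -0.0007334332913160324), (0.030761774629354477, 0.03621971234679222), 6.324958324432373) z 0.1940812977582984 slope dz/dx 0.0046504336839413565 2983
shaft at sleeve: y -0.0005405052364158954 ztop 0.2019903444893788 yaw deg 0.14646574220240052 dz/dx 0.0009189066975062724 width 0.015438044801240352 70
lateral off -0.00019292805490013704 vert gap (8 hang,10.5 centred,13 low) 7.909046731080394
```

{"op": "apply_moves", "data": {
  "moves": [
    {"dp": [0.0005, -0.0006, 0.02], "angular": [0, 0, 0]},
    {"dp": [0.0005, -0.0006, 0.04], "angular": [0, 0, 0]},
    {"dp": [0.0005, -0.0006, 0.052], "angular": [0, 0, 0]},
    {"dp": [0.0005, -0.0006, 0.0555], "angular": [0, 0, 0]},
    {"dp": [0.0005, -0.0006, 0.0555], "angular": [0, 0, 0]},
    {"dp": [0.0005, -0.0006, 0.0555], "angular": [0, 0, 0]}
  ]
}}

```text
time: 3.75
tcp_pos: [0.5379, 0.2658, 0.275]
ee_rot: [0.724, 0.69, 0.017, -0.014]
wrist_force: [0.5, 0.4, 0.4]
width: 0.0646
grip_force: 0.0
```

{"op": "apply_moves", "data": {
  "moves": [
    {"dp": [0, 0, 0], "angular": [0, 0, 0]},
    {"dp": [0, 0, 0], "angular": [0, 0, 0]},
    {"dp": [0, 0, 0], "angular": [0, 0, 0]},
    {"dp": [0, 0, 0], "angular": [0, 0, 0]},
    {"dp": [0, 0, 0], "angular": [0, 0, 0]},
    {"dp": [0, 0, 0], "angular": [0, 0, 0]}
  ],
  "grip": 0.03,
  "grip_force": 25
}}

```text
time: 4.5
tcp_pos: [0.5378, 0.2657, 0.275]
ee_rot: [0.724, 0.69, 0.017, -0.014]
wrist_force: [-1.3, 0.2, 5.4]
width: 0.0372
grip_force: 24.9
```

Run:
```python
from h import *
o=get_obs();print(o["width"],o["grip_force"],o["wrist_force"].round(2),o["torque"].round(3))
rel([.5375,.2639,.274],87.36,o,tilt=2.44)
p,d=read_camera("wrist");np.savez("pics/w3.npz",p=p,d=d,**{k:o[k] for k in("tcp_pos","ee_rot")});cv2.imwrite("pics/w3.png",p[:,:,::-1])
```

```text
0.03719963557675104 24.917059633880854 [-1.34  0.18  5.43] [-0.083  0.181 -0.017]
dp [-0.0019 -0.0002  0.0009] ang [ 0.15 -0.05 -0.14] tcp [0.5378 0.2657 0.275 ] t 4.5
```

View pics/w3.png

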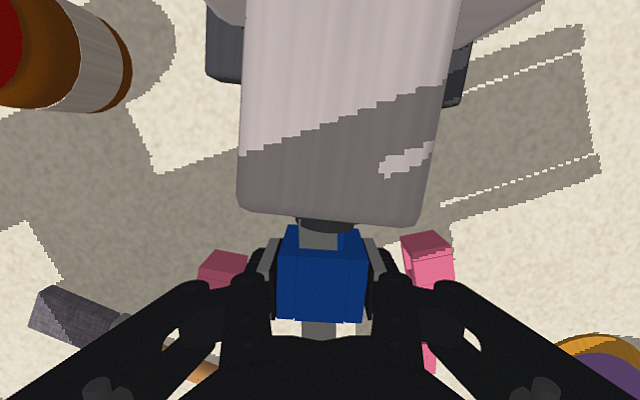

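The sleeve is gripped squarely between the pads, at (320,285) with a 37.2 mm opening, and the shaft shows on both sides of it. The 5.4 N upward reading means it is pressed down slightly on the shaft, so I'll measure its play.

```bash
python3 m2.py pics/w3.npz 320 338 300 340;python3 m2.py pics/w3.npz 230 252 298 345
```

```text
sleeve top(tool) ((-0.0006223218515515327, 0.0008070077747106552), (0.03160128369927406, 0.03765318915247917), 3.7455525398254395) z 0.13951978080674576 slope dz/dx 0.011570918962665044 5981
shaft at sleeve: y -0.009349056705542955 ztop 0.1474679539495614 yaw deg -18.653861257493574 dz/dx 0.005202559067946009 width 0.015598092803797824 17
lateral off 0.01015606448025361 vert gap (8 hang,10.5 centred,13 low) 7.948173142815623
sleeve top(tool) ((-0.0006223218515515327, 0.0008070077747106552), (0.03160128369927406, 0.03765318915247917), 3.7455525398254395) z 0.13951978080674576 slope dz/dx 0.011570918962665044 5981
shaft at sleeve: y 0.0025138787333175484 ztop 0.1505639417763603 yaw deg -7.730385474393989 dz/dx -0.1877590039464457 width 0.015517237503855868 21
lateral off -0.0017068709586068932 vert gap (8 hang,10.5 centred,13 low) 11.044160969614525
```

{"op": "apply_moves", "data": {
  "moves": [
    {"dp": [0, 0, -0.001], "angular": [0, 0, 0]},
    {"dp": [0, 0, -0.002], "angular": [0, 0, 0]},
    {"dp": [0, 0, -0.0025], "angular": [0, 0, 0]},
    {"dp": [0, 0, -0.0025], "angular": [0, 0, 0]},
    {"dp": [0, 0, -0.0025], "angular": [0, 0, 0]}
  ]
}}

```text
time: 5.18
tcp_pos: [0.5375, 0.2655, 0.2766]
ee_rot: [0.724, 0.69, 0.016, -0.014]
wrist_force: [-0.3, -0.6, -0.6]
width: 0.0377
grip_force: 24.5
```

Run:
```python
from h import *
from m2 import measure
o=get_obs();print(o["width"],o["grip_force"],o["wrist_force"].round(2),o["torque"].round(3),o["tcp_pos"])
p,d=read_camera("wrist");z=dict(p=p,d=d);np.savez("pics/w4.npz",**z)
measure(z,(322,338,303,336))
m=blue(p);cv2.imwrite("pics/w4.png",p[:,:,::-1])
g=p[:,:,:].astype(int)
for v in (235,240,328,332): print(v,[tuple(g[v,u]) for u in range(292,350,3)])
```

```text
0.037739886553669305 24.471001296769828 [-0.31 -0.56 -0.63] [-0.009  0.017  0.01 ] [0.5375 0.2655 0.2766]
sleeve top(tool) ((-0.0007166881114244461, 0.0008182991296052933), (0.03141967952251434, 0.03764352947473526), 4.008338451385498) z 0.1395799881479728 slope dz/dx 0.00996716209285722 5964
shaft at sleeve: y -0.0027971144246808697 ztop 0.14888182471782047 yaw deg -5.162711974522951 dz/dx -0.005523022743680728 width 0.014941738033456482 16
lateral off 0.003615413554286163 vert gap (8 hang,10.5 centred,13 low) 9.301836569847676
235 [(np.int64(13), np.int64(44), np.int64(97)), (np.int64(14), np.int64(44), np.int64(98)), (np.int64(14), np.int64(45), np.int64(98)), (np.int64(101), np.int64(101), np.int64(91)), (np.int64(93), np.int64(93), np.int64(89)), (np.int64(93), np.int64(93), np.int64(90)), (np.int64(92), np.int64(92), np.int64(89)), (np.int64(90), np.int64(91), np.int64(87)), (np.int64(93), np.int64(93), np.int64(90)), (np.int64(95), np.int64(94), np.int64(91)), (np.int64(91), np.int64(92), np.int64(89)), (np.int64(95), np.int64(94), np.int64(90)), (np.int64(92), np.int64(91), n
[... 2332 characters left out ...]
int64(87), np.int64(84)), (np.int64(95), np.int64(94), np.int64(91)), (np.int64(92), np.int64(93), np.int64(88)), (np.int64(94), np.int64(93), np.int64(89)), (np.int64(94), np.int64(92), np.int64(90)), (np.int64(94), np.int64(93), np.int64(90)), (np.int64(93), np.int64(92), np.int64(90)), (np.int64(94), np.int64(92), np.int64(89)), (np.int64(93), np.int64(91), np.int64(89)), (np.int64(94), np.int64(93), np.int64(89)), (np.int64(94), np.int64(92), np.int64(89)), (np.int64(225), np.int64(212), np.int64(193)), (np.int64(233), np.int64(226), np.int64(211)), (np.int64(226), np.int64(219), np.int64(201)), (np.int64(220), np.int64(212), np.int64(192)), (np.int64(228), np.int64(220), np.int64(202))]
```

```bash
cat > m3.py <<'E'
from h import *
np.set_printoptions(precision=4,suppress=True)
I={"tcp_pos":np.zeros(3),"ee_rot":[0,0,0,1]}
def m3(p,d,front=(324,337)):
    b=blue(p);B,uv=cloud("wrist",d,b,I)
    s=(abs(B[:,1])<.025)&(abs(B[:,0])<.03);B,uv=B[s],uv[s]
    z0=np.percentile(B[:,2],20);T=abs(B[:,2]-z0)<.0025
    T=B[T];A=np.c_[T[:,:2],np.ones(len(T))];c=np.linalg.lstsq(A,T[:,2],rcond=None)[0]
    k=abs(T[:,2]-A@c)<.0012;T=T[k];c=np.linalg.lstsq(A[k],T[:,2],rcond=None)[0]
    print("top plane slopes dx,dy",c[:2],"n",len(T))
    e=[]
    for y in np.arange(-.013,.0135,.001):
        q=T[abs(T[:,1]-y)<.0006]; e.append((y,q[:,0].min(),q[:,0].max()))
    e=np.array(e);print("yaw from front,rear edges deg",[np.degrees(np.arctan(np.polyfit(e[:,0],e[:,i],1)[0])) for i in(1,2)],"x mid",e[:,1:].mean())
    f=[]
    for x in np.arange(-.012,.0125,.001):
        q=T[abs(T[:,0]-x)<.0006]
        if len(q)>5:f.append((x,q[:,1].min(),q[:,1].max()))
    f=np.array(f);print("y edges",f[::6]);xs=e[:,1:].mean()
    # shaft seen in front (free end side) 
    M=np.zeros(d.shape,bool);M[front[0]:front[1],295:345]=1
    P,_=cloud("wrist",d,M,I);zt=np.array([xs,0,1])@c
    P=P[(abs(P[:,2]-zt-.0095)<.005)]
    print("shaft y range",np.percentile(P[:,1],[1,99]),"x",P[:,0].mean(),"z",np.median(P[:,2]),"gap mm",1e3*(np.median(P[:,2])-zt))
if __name__=="__main__":
    import sys
    for n in sys.argv[1:]:
        z=np.load(n);m3(z["p"],z["d"])
E
python3 m3.py pics/w3.npz pics/w4.npz
```

```text
top plane slopes dx,dy [ 0.0013 -0.0008] n 5608
yaw from front,rear edges deg [np.float64(-3.338236304384732), np.float64(-3.532450557326309)] x mid -0.0004269639559508682
y edges [[-0.012  -0.0184  0.0181]
 [-0.006  -0.0182  0.0182]
 [ 0.     -0.0179  0.0193]
 [ 0.006  -0.0173  0.0193]
 [ 0.012  -0.0171  0.0196]]
shaft y range [-0.0085  0.0072] x -0.026320969238131785 z 0.14734252231485423 gap mm 7.875467886410414
top plane slopes dx,dy [-0.0001 -0.0006] n 5598
yaw from front,rear edges deg [np.float64(-3.487212696870127), np.float64(-4.103451100029666)] x mid -0.00040596894798367175
y edges [[-0.012  -0.0183  0.018 ]
 [-0.006  -0.0182  0.0183]
 [ 0.     -0.0179  0.0193]
 [ 0.006  -0.0172  0.0194]
 [ 0.012  -0.017   0.0195]]
shaft y range [-0.0082  0.0077] x -0.027675676543758573 z 0.14905452661420202 gap mm 9.523243542709835
```

Run:
```python
import cv2
a=cv2.imread("pics/w4.png")[205:345,255:385];cv2.imwrite("pics/c4.png",cv2.resize(a,None,fx=4.2,fy=4.2,interpolation=cv2.INTER_NEAREST))
```

```text
(no output)
```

View pics/c4.png

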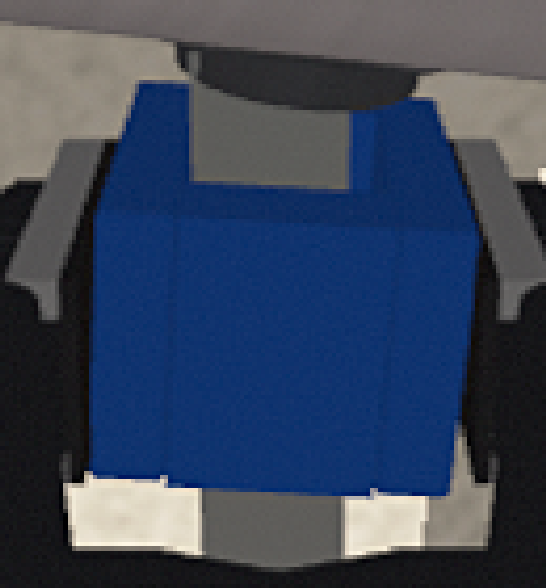

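The crop shows the sleeve held about 3.5° off the tool's x axis, with the shaft close to the bore's left wall at the rear and a gap on the right. I'll straighten it by turning -3.3° about tool z, shifting -1 mm in y and lifting 1 mm.

{"op": "apply_moves", "data": {
  "moves": [
    {"dp": [0, -0.0005, -0.0005], "angular": [0, 0, -1.1]},
    {"dp": [0, -0.001, -0.001], "angular": [0, 0, -2.2]},
    {"dp": [0, -0.001, -0.001], "angular": [0, 0, -3.3]},
    {"dp": [0, -0.001, -0.001], "angular": [0, 0, -3.3]},
    {"dp": [0, -0.001, -0.001], "angular": [0, 0, -3.3]}
  ]
}}

```text
time: 5.85
tcp_pos: [0.5365, 0.2656, 0.2778]
ee_rot: [0.704, 0.71, 0.017, -0.014]
wrist_force: [-0.1, 0.4, -1.2]
width: 0.0375
grip_force: 24.5
```

Run:
```python
from h import *
from m3 import m3
o=get_obs();print(o["width"],o["grip_force"],o["wrist_force"].round(2),o["torque"].round(3),o["tcp_pos"])
p,d=read_camera("wrist");np.savez("pics/w5.npz",p=p,d=d);m3(p,d)
A=R.from_quat(o["ee_rot"]);w=np.array([-.046,-.998,-.0425])
print("shaft dir in tool",A.inv().apply(w))
for v in (328,333):
    r=p[v].astype(int);print(v,[u for u in range(290,350) if abs(r[u]-92).max()<10][::50], [u for u in range(290,350) if abs(r[u]-92).max()<10][-1])
```

```text
0.03746524625603158 24.495366867631674 [-0.08  0.37 -1.19] [-0.003  0.017  0.005] [0.5365 0.2656 0.2778]
top plane slopes dx,dy [ 0.0027 -0.0015] n 5632
yaw from front,rear edges deg [np.float64(-3.301366150020145), np.float64(-3.9651012558795125)] x mid -0.00040615009657073706
y edges [[-0.012  -0.0184  0.0181]
 [-0.006  -0.0181  0.0182]
 [ 0.     -0.0179  0.0193]
 [ 0.006  -0.0172  0.0194]
 [ 0.012  -0.0171  0.0196]]
shaft y range [-0.0088  0.0068] x -0.028672348760069095 z 0.15020863382924118 gap mm 10.684451702021896
shaft dir in tool [-0.9984 -0.055  -0.0006]
328 [303] 333
333 [303] 333
```

It is now centred: wrist force is just the sleeve's weight, and the axis slope is 0.058 against the shaft's 0.055. Next I'll slide it along the shaft.

{"op": "apply_moves", "data": {
  "moves": [
    {"dp": [-0.004, -0.0002, 0], "angular": [0, 0, 0]},
    {"dp": [-0.009, -0.0005, 0], "angular": [0, 0, 0]},
    {"dp": [-0.014, -0.0008, 0], "angular": [0, 0, 0]},
    {"dp": [-0.019, -0.001, 0], "angular": [0, 0, 0]},
    {"dp": [-0.024, -0.0013, 0], "angular": [0, 0, 0]},
    {"dp": [-0.029, -0.0016, 0], "angular": [0, 0, 0]},
    {"dp": [-0.034, -0.0019, 0], "angular": [0, 0, 0]},
    {"dp": [-0.039, -0.0021, 0], "angular": [0, 0, 0]}
  ]
}}

```text
time: 6.9
tcp_pos: [0.5348, 0.2262, 0.2761]
ee_rot: [0.704, 0.71, 0.017, -0.014]
wrist_force: [0.4, -0.3, -0.7]
width: 0.0379
grip_force: 24.5
```

```bash
cat > chk.py <<'E'
from h import *
from m3 import m3,I
o=get_obs();print(o["time"],o["width"],o["wrist_force"].round(2),o["torque"].round(3),o["tcp_pos"])
p,d=read_camera("wrist");m3(p,d)
w=np.array([-.046,-.998,-.0425]);S=R.from_quat(o["ee_rot"]).inv().apply(w);print("shaft dir in tool",S)
# shaft behind the sleeve (toward nose)
P,uv=cloud("wrist",d,np.ones(d.shape,bool)&~blue(p),I)
s=(P[:,0]>.02)&(P[:,0]<.05)&(abs(P[:,1])<.02)&(abs(P[:,2]-.150)<.006);P=P[s]
if len(P)>50:
    x=P[:,0];bb=[(a,*np.percentile(P[abs(x-a)<.001][:,1],[2,98]),np.median(P[abs(x-a)<.001][:,2])) for a in np.arange(.022,.05,.004) if (abs(x-a)<.001).sum()>5]
    bb=np.array(bb);c=bb[:,1:3].mean(1);print(bb);print("rear: y at 0",np.polyval(np.polyfit(bb[:,0],c,1),0),"slope",np.polyfit(bb[:,0],c,1)[0],"fixed slope y0",(c-bb[:,0]*S[1]/S[0]).mean())
E
python3 chk.py
```

```text
6.9 0.03789260203251561 [ 0.36 -0.29 -0.75] [ 0.001 -0.026  0.01 ] [0.5348 0.2262 0.2761]
top plane slopes dx,dy [ 0.0017 -0.001 ] n 5598
yaw from front,rear edges deg [np.float64(-3.1454553798772147), np.float64(-3.5604200630899236)] x mid -0.0004940043910403022
y edges [[-0.012  -0.0184  0.0175]
 [-0.006  -0.0181  0.0183]
 [ 0.     -0.0179  0.0193]
 [ 0.006  -0.0172  0.0194]
 [ 0.012  -0.0171  0.0196]]
shaft y range [-0.0088  0.0068] x -0.02865294110296148 z 0.1501539047847951 gap mm 10.637765324378934
shaft dir in tool [-0.9984 -0.055  -0.0006]
[[ 0.022  -0.006   0.0096  0.1503]
 [ 0.026  -0.0057  0.0095  0.1503]
 [ 0.03   -0.0055  0.0098  0.1503]
 [ 0.034  -0.0055  0.0102  0.1503]
 [ 0.038  -0.005   0.0103  0.1502]
 [ 0.042  -0.0048  0.0102  0.1502]
 [ 0.046  -0.0046  0.0105  0.1503]
 [ 0.05   -0.0044  0.011   0.1503]]
rear: y at 0 0.0006003571789713378 slope 0.05215554971941879 fixed slope y0 0.0004933191985091448
```

{"op": "apply_moves", "data": {
  "moves": [
    {"dp": [-0.006, -0.0003, 0], "angular": [0, 0, 0]},
    {"dp": [-0.014, -0.0007, 0], "angular": [0, 0, 0]},
    {"dp": [-0.022, -0.0012, 0], "angular": [0, 0, 0]},
    {"dp": [-0.03, -0.0016, 0], "angular": [0, 0, 0]},
    {"dp": [-0.038, -0.002, 0], "angular": [0, 0, 0]},
    {"dp": [-0.046, -0.0024, 0], "angular": [0, 0, 0]},
    {"dp": [-0.054, -0.0029, 0], "angular": [0, 0, 0]},
    {"dp": [-0.06, -0.0032, 0], "angular": [0, 0, 0]}
  ]
}}

```text
time: 7.95
tcp_pos: [0.5321, 0.166, 0.2735]
ee_rot: [0.704, 0.71, 0.017, -0.014]
wrist_force: [0.2, 0.1, -0.2]
width: 0.0378
grip_force: 24.5
```

```bash
python3 chk.py|grep -v '^ \['
```

```text
7.95 0.03775434032382352 [ 0.16  0.06 -0.18] [-0.043  0.019 -0.02 ] [0.5321 0.166  0.2735]
top plane slopes dx,dy [ 0.0012 -0.0026] n 5600
yaw from front,rear edges deg [np.float64(-3.8798351104695903), np.float64(-3.5609460842475156)] x mid -0.00048277758330428816
y edges [[-0.012  -0.0185  0.018 ]
shaft y range [-0.0088  0.0068] x -0.028644638434199926 z 0.1501752928838951 gap mm 10.663868388179509
shaft dir in tool [-0.9985 -0.0549 -0.0006]
[[ 0.022  -0.0061  0.0095  0.1502]
rear: y at 0 0.0004433228476687321 slope 0.053900683952798144 fixed slope y0 0.00040384794487780635
```

{"op": "apply_moves", "data": {
  "moves": [
    {"dp": [-0.006, -0.0003, 0], "angular": [0, 0, 0]},
    {"dp": [-0.014, -0.0008, 0], "angular": [0, 0, 0]},
    {"dp": [-0.022, -0.0012, 0], "angular": [0, 0, 0]},
    {"dp": [-0.03, -0.0016, 0], "angular": [0, 0, 0]},
    {"dp": [-0.038, -0.002, 0], "angular": [0, 0, 0]},
    {"dp": [-0.046, -0.0025, 0], "angular": [0, 0, 0]},
    {"dp": [-0.054, -0.0029, 0], "angular": [0, 0, 0]},
    {"dp": [-0.06, -0.0032, 0], "angular": [0, 0, 0]}
  ]
}}

```text
time: 9.0
tcp_pos: [0.5295, 0.1061, 0.2709]
ee_rot: [0.704, 0.71, 0.017, -0.014]
wrist_force: [-0.3, 0.4, -0.9]
width: 0.0376
grip_force: 24.5
```

{"op": "apply_moves", "data": {
  "moves": [
    {"dp": [-0.006, -0.0003, 0], "angular": [0, 0, 0]},
    {"dp": [-0.016, -0.0009, 0], "angular": [0, 0, 0]},
    {"dp": [-0.026, -0.0014, 0], "angular": [0, 0, 0]},
    {"dp": [-0.036, -0.0019, 0], "angular": [0, 0, 0]},
    {"dp": [-0.044, -0.0024, 0], "angular": [0, 0, 0]},
    {"dp": [-0.05, -0.0027, 0], "angular": [0, 0, 0]},
    {"dp": [-0.05, -0.0027, 0], "angular": [0, 0, 0]}
  ]
}}

```text
time: 9.88
tcp_pos: [0.5273, 0.0562, 0.2688]
ee_rot: [0.704, 0.71, 0.017, -0.014]
wrist_force: [0.1, 0.1, -1.4]
width: 0.0381
grip_force: 24.5
```

Run:
```python
from h import *
o=get_obs();print(o["time"],o["width"],o["wrist_force"].round(2),o["tcp_pos"])
p,d=read_camera("wrist");cv2.imwrite("pics/w6.png",p[:,:,::-1])
# tray from the scene depth: rim points at z~.028, now-visible
for n in("scene","side"):
    p,d=read_camera(n);np.savez(f"pics/{n}1.npz",p=p,d=d);cv2.imwrite(f"pics/{n}1.png",p[:,:,::-1])
    z=np.load(f"pics/{n}0.npz");P,uv=cloud(n,z["d"],np.ones(d.shape,bool))
    s=(P[:,0]>.33)&(P[:,0]<.64)&(P[:,1]>-.33)&(P[:,1]<.07)&(P[:,2]>.018)&(P[:,2]<.04);q=P[s]
    print(n,len(q),cv2.minAreaRect(np.float32(q[:,:2])),np.percentile(q[:,2],[50,95]))
```

```text
9.875 0.03808849560951582 [ 0.06  0.12 -1.4 ] [0.52725779 0.05623588 0.26876336]
scene 903 ((0.4904285669326782, -0.13415706157684326), (0.19506239891052246, 0.2996947467327118), 15.122060775756836) [0.02475668 0.02901369]
side 598 ((0.4849562644958496, -0.13078980147838593), (0.18987904489040375, 0.30688831210136414), 14.9990816116333) [0.02541121 0.03051961]
```

View pics/w6.png

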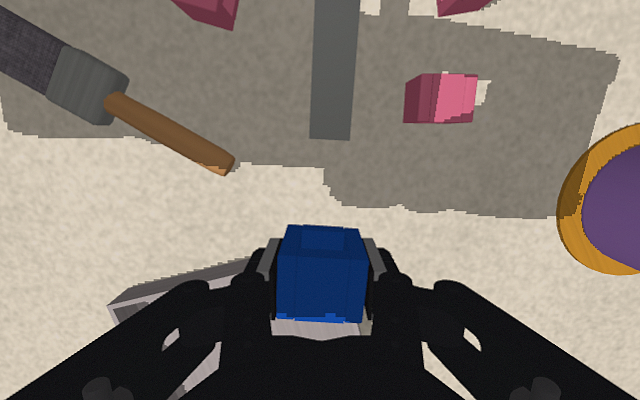

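The view shows the sleeve held at (320,275) well clear of the shaft end at (330,138), and nothing else has moved. The tray centre is (0.488, -0.1325) at yaw 15°, so the centre of the empty compartment is (0.4686, -0.061).

Run:
```python
from h import *
rel([.4686,-.061,.255],105)
```

```text
dp [-0.1178 -0.0598  0.0085] ang [  0.55  -2.42 -14.47] tcp [0.5272 0.0568 0.2688] t 10.025
```

{"op": "apply_moves", "data": {
  "moves": [
    {"dp": [-0.012, -0.003, 0], "angular": [0, 0, 0]},
    {"dp": [-0.03, -0.012, 0], "angular": [0, -0.3, -2]},
    {"dp": [-0.05, -0.024, 0.002], "angular": [0, -0.8, -5]},
    {"dp": [-0.07, -0.036, 0.004], "angular": [0.2, -1.2, -8]},
    {"dp": [-0.09, -0.047, 0.006], "angular": [0.4, -1.8, -11]},
    {"dp": [-0.108, -0.056, 0.008], "angular": [0.5, -2.2, -13.5]},
    {"dp": [-0.118, -0.06, 0.0085], "angular": [0.55, -2.42, -14.5]},
    {"dp": [-0.118, -0.06, 0.0085], "angular": [0.55, -2.42, -14.5]}
  ]
}}

```text
time: 11.02
tcp_pos: [0.4682, -0.062, 0.255]
ee_rot: [0.609, 0.793, 0.0, 0.0]
wrist_force: [0.2, 0.5, -1.0]
width: 0.0375
grip_force: 24.5
```

Run:
```python
from h import *
from m3 import m3
o=get_obs();rel([.4686,-.061,.1846],105,o);print(o["wrist_force"].round(2))
p,d=read_camera("wrist");cv2.imwrite("pics/w7.png",p[:,:,::-1])
m=blue(p);B,uv=cloud("wrist",d,m,o);B=B[abs(B[:,2]-np.median(B[:,2]))<.02];t=B[B[:,2]>np.percentile(B[:,2],50)];
print("sleeve top world",np.median(t,axis=0),"z pct",np.percentile(B[:,2],[50,80,95]),"plane",np.linalg.lstsq(np.c_[t[:,:2]-t[:,:2].mean(0),np.ones(len(t))],t[:,2],rcond=None)[0])
P,uv=cloud("wrist",d,~m,o);s=(np.hypot(P[:,0]-.4686,P[:,1]+.061)<.1)&(P[:,2]<.02)&(P[:,2]>-.01)
print("floor z",np.percentile(P[s][:,2],[5,50,95]),s.sum())
s=(P[:,2]>.024)&(P[:,2]<.034);q=P[s];q=q[q[:,1]>-.1];print("wall y max pts",len(q),q.min(0),q.max(0))
```

```text
dp [0.0009 0.0006 0.0704] ang [ 0.    0.   -0.08] tcp [ 0.4682 -0.062   0.255 ] t 11.025
[ 0.21  0.46 -0.98]
sleeve top world [ 0.4688 -0.0615  0.1159] z pct [0.1154 0.116  0.1164] plane [0.0004 0.0019 0.1159]
floor z [-0.0004  0.0036  0.006 ] 38491
wall y max pts 4672 [ 0.358  -0.0998  0.024 ] [0.5728 0.0373 0.0303]
```

View pics/w7.png

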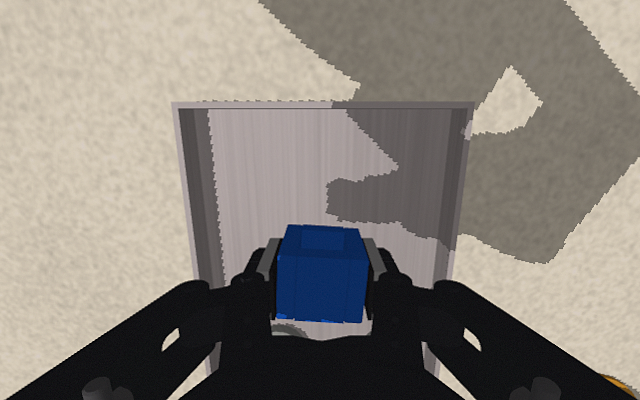

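The view shows the sleeve squared up over the empty compartment. The far wall is at row 103 and the side walls at columns 175 and 475, and a wheel is just visible at (290,330), beyond the divider. The sleeve's underside is at about 0.079, so I'll descend to just above the floor and then creep down.

{"op": "apply_moves", "data": {
  "moves": [
    {"dp": [0.001, 0, 0.015], "angular": [0, 0, 0]},
    {"dp": [0.001, 0, 0.03], "angular": [0, 0, 0]},
    {"dp": [0.001, 0, 0.045], "angular": [0, 0, 0]},
    {"dp": [0.001, 0, 0.058], "angular": [0, 0, 0]},
    {"dp": [0.001, 0, 0.067], "angular": [0, 0, 0]},
    {"dp": [0.001, 0, 0.071], "angular": [0, 0, 0]},
    {"dp": [0.001, 0, 0.071], "angular": [0, 0, 0]},
    {"dp": [0.001, 0, 0.071], "angular": [0, 0, 0]}
  ]
}}

```text
time: 12.08
tcp_pos: [0.4684, -0.0606, 0.1844]
ee_rot: [0.609, 0.793, 0.0, 0.0]
wrist_force: [-0.3, -0.5, -0.1]
width: 0.0376
grip_force: 24.5
```

{"op": "apply_moves", "data": {
  "moves": [
    {"dp": [0, 0, 0.001], "angular": [0, 0, 0]},
    {"dp": [0, 0, 0.0018], "angular": [0, 0, 0]},
    {"dp": [0, 0, 0.0025], "angular": [0, 0, 0]},
    {"dp": [0, 0, 0.0025], "angular": [0, 0, 0]},
    {"dp": [0, 0, 0.0025], "angular": [0, 0, 0]}
  ]
}}

```text
time: 12.7
tcp_pos: [0.4681, -0.0604, 0.1815]
ee_rot: [0.609, 0.793, -0.0, -0.0]
wrist_force: [-0.2, -0.7, -0.7]
width: 0.0378
grip_force: 24.5
```

{"op": "apply_moves", "data": {
  "moves": [
    {"dp": [0, 0, 0.0005], "angular": [0, 0, 0]},
    {"dp": [0, 0, 0.001], "angular": [0, 0, 0]},
    {"dp": [0, 0, 0.001], "angular": [0, 0, 0]},
    {"dp": [0, 0, 0.001], "angular": [0, 0, 0]}
  ]
}}

```text
time: 13.2
tcp_pos: [0.4681, -0.0604, 0.1805]
ee_rot: [0.609, 0.793, -0.0, -0.0]
wrist_force: [-1.1, -0.6, -0.1]
width: 0.0377
grip_force: 24.5
```

{"op": "apply_moves", "data": {
  "moves": [
    {"dp": [0, 0, 0.0005], "angular": [0, 0, 0]},
    {"dp": [0, 0, 0.001], "angular": [0, 0, 0]},
    {"dp": [0, 0, 0.001], "angular": [0, 0, 0]},
    {"dp": [0, 0, 0.001], "angular": [0, 0, 0]}
  ]
}}

```text
time: 13.7
tcp_pos: [0.4682, -0.0605, 0.1801]
ee_rot: [0.609, 0.793, -0.0, -0.0]
wrist_force: [-3.5, 0.9, 7.0]
width: 0.0377
grip_force: 25.3
```

The sleeve is on the floor, with a 7 N contact. Releasing now.

{"op": "apply_moves", "data": {
  "moves": [
    {"dp": [0, 0, -0.0004], "angular": [0, 0, 0]},
    {"dp": [0, 0, -0.0004], "angular": [0, 0, 0]},
    {"dp": [0, 0, -0.0004], "angular": [0, 0, 0]},
    {"dp": [0, 0, -0.0004], "angular": [0, 0, 0]}
  ],
  "grip": 0.06
}}

```text
time: 14.2
tcp_pos: [0.4681, -0.0604, 0.1798]
ee_rot: [0.609, 0.793, -0.0, -0.0]
wrist_force: [0.6, 0.5, 0.1]
width: 0.0599
grip_force: 0.0
```

{"op": "apply_moves", "data": {
  "moves": [
    {"dp": [0, 0, -0.005], "angular": [0, 0, 0]},
    {"dp": [0, 0, -0.02], "angular": [0, 0, 0]},
    {"dp": [0, 0, -0.045], "angular": [0, 0, 0]},
    {"dp": [0, 0, -0.08], "angular": [0, 0, 0]},
    {"dp": [0, 0, -0.12], "angular": [0, 0, 0]},
    {"dp": [0, 0, -0.15], "angular": [0, 0, 0]},
    {"dp": [0, 0, -0.16], "angular": [0, 0, 0]},
    {"dp": [0, 0, -0.16], "angular": [0, 0, 0]}
  ]
}}

```text
time: 15.2
tcp_pos: [0.4681, -0.0604, 0.3405]
ee_rot: [0.609, 0.793, 0.0, 0.001]
wrist_force: [-0.8, 0.0, -0.2]
width: 0.0601
grip_force: 0.0
```

Run:
```python
from h import *
o=get_obs();print(o["time"],o["tcp_pos"],o["wrist_force"].round(2),o["width"])
p,d=read_camera("wrist");cv2.imwrite("pics/w8.png",p[:,:,::-1])
m=blue(p);B,uv=cloud("wrist",d,m,o);t=B[(B[:,2]>.034)&(B[:,2]<.05)]
print(len(B),len(t),np.median(t,axis=0),cv2.minAreaRect(np.float32(t[:,:2])),np.linalg.lstsq(np.c_[t[:,:2]-t[:,:2].mean(0),np.ones(len(t))],t[:,2],rcond=None)[0].round(4))
for n in("scene","side"):
    p,d=read_camera(n);q=np.load(f"pics/{n}0.npz")["p"];h=lambda a:(cv2.cvtColor(a,cv2.COLOR_RGB2HSV))
    for nm,f in (("pinkred",lambda H:((H[...,0]>165)&(H[...,1]>80)&(H[...,2]>80))),("lilac",lambda H:((H[...,0]>125)&(H[...,0]<150)&(H[...,1]>60)))):
        print(n,nm,[np.round(np.argwhere(f(h(x)))[:].mean(0),1) for x in(q,p)])
```

```text
15.2 [ 0.4681445  -0.06044164  0.34047312] [-0.77  0.02 -0.18] 0.06012031030427079
1427 1253 [ 0.46859943 -0.06019965  0.04062564] ((0.468938946723938, -0.06108992174267769), (0.03602073714137077, 0.030329283326864243), 11.012777328491211) [ 0.0053 -0.0283  0.0405]
scene pinkred [array([210.7, 394.6]), array([210.6, 394.4])]
scene lilac [array([254.1, 353.4]), array([271.4, 367.1])]
side pinkred [array([262.8, 302.2]), array([262.3, 302.4])]
side lilac [array([204.8, 250.6]), array([204.3, 250. ])]
```

View pics/w8.png

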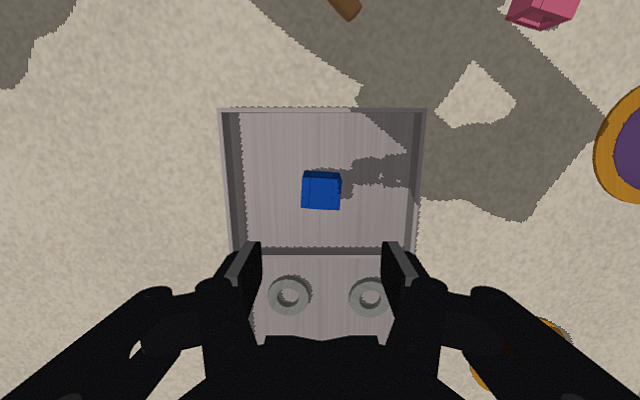

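The sleeve sits flat at (321,190) in the empty compartment, with its top at 0.0405 m (0.041 expected). Both wheels are undisturbed at (290,295) and (370,298). I'll hand the job in.

```bash
python3 -c "
from plant import *
print(sign_off())"
```

```text
the job is handed in; nothing more can be done
None
```

I slid the blue sleeve off the shaft, with no wrist reading above about 1.5 N at the stops along the way, set it flat in the tray's empty compartment, released it and handed the job in at about 15 s; no verdict was returned.

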